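Slide a loaded carrier under the dispensing bridge and start the cycle

ROBOT

A 7-joint arm with a two-finger parallel gripper is mounted at the origin on the work surface. World frame = base frame: x ahead of the robot, y to its left, z up, the work surface at z = 0. Lengths are in m, angles in degrees, forces in N, time in s.
With the tool pointing down it reaches from about 0.4 to 0.875 m from the base axis. Payload 6.5 kg.
Tool frame: the origin (TCP) lies midway between the tips of the shut fingers; the grasp point (between the pads) lies 19 mm behind it; y points along the fingers, x is the direction in which the jaws open and shut, and the axes are right-handed (so a half turn about y gives the same grasp; the last joint's range is limited). The gripper opens to 88 mm and grips with 3 to 60 N. Pads are 18 mm wide; open, the fingers measure 123 mm over their backs; the gripper's body (75 mm by 187 mm) begins 45 mm behind the grasp point.
Start: joints at [64.847, 30.733, -0.252, 88.115, 0.149, 61.152, -4.079], TCP at [0.237, -0.605, 0.239] pointing down, gripper open.
Joint ranges: [-154.64, 154.64], [-21.42, 123.67], [-72.66, 72.17], [13.99, 137.28], [-74.86, 254.86], [10.95, 109.41], [-158.01, 158.01]. Speed limits (degrees/s): [136.94, 136.94, 180, 180, 180, 180, 180].

INTERFACE

Orientations are given as a 3x3 rotation matrix whose columns are the frame's x, y, z axes.
In Python, from station import env, cams, job_done gives the robot as it stands.
- The arm moves only by the tool arm_command, never from a script. Its argument "steps" is one flat list of numbers, 7 for each row, row after row: the turn, a rotation vector about the tool's x, y, z in units of 6 degrees (1.0 is 6 degrees), then the shift along the tool's x, y, z in units of 50 mm (1.0 is 50 mm), then the finger opening in mm, from 0 to 88.1. A call has exactly 5 rows; each row shifts and turns the pose as measured when the row begins, along the tool's axes as they then stand; what a row does not reach is not made up. A row lasts 1/10 s, in which the tool goes at most 50 mm and 8.59 degrees, less where a joint would pass 70% of its speed; a pose out of reach is approached as far as the arm can. A call is refused whole if a number of a shift passes 1 or a number of a turn 1, either way. A call with a gripper value outside its range is refused whole. The fingers move at their own pace and stop on an object; the grip force is fixed at half the most. Time passes only in rows, so rows that do not move let the fingers close, or fill a call up. It gives the time, the measured TCP pose, the force and the opening at its end, in the units of the state.
- env.state(): the state, without advancing time (a new reading comes with each control period).
- cams.read_camera(name): name is "scene" or "top"; returns the picture (420x560x3 uint8, red, green, blue); there is no depth.
- cams.calibration(name): a dict with "intrinsics" (3x3 intrinsics, pixels), "camera_from_world" (4x4, takes a point from world to camera coordinates). Camera axes: x right, y up, looking along -z (the intrinsics and any distortion apply to the point x, -y, -z); pixel columns grow to the right and rows downward; lengths in m; the calibration is good to about 2 mm. A picture is of the moment at which its call begins. calibration takes no time and is no camera call.
- job_done(): hands the job in, once; it reports no verdict.
The state is a dict: "clock": time; "qpos": joint angles; "qd": joint speeds; "joint_efforts": joint torques, N m; "tool_pos": TCP position; "orientation": TCP orientation; "contact_force": force on the tool from outside, world axes, zero at the start; "moment": the same for the moment, N m; "grip_width": finger opening in m.
Only numpy, scipy, OpenCV 4.12 (cv2) and the standard library are available. Lean on these libraries where they do the work, as an engineer would, in place of code of your own. Each camera call takes 0.05 s, during which the arm holds its last target. There are 200 camera calls.

TASK

Load the dispensing station: slide the aluminium carrier plate, with its two brass lens barrels staying in their pockets, across the bed to the back rail and then along the lane under the bridge until it is fully home against the red end stop. Keep the carrier flat on the bed the whole way. Once it is home, press the green start button, leave the yellow and white buttons unpressed, and leave the note pad, blue parts box, screwdriver and grey-lidded box where they are.

Things in the scene. Friction and masses are not known exactly. Their poses are not given: they have to be found in the camera images.
- station: fixed dispensing station: silver bed plate 270 x 640 mm (x -165 to 105, y -370 to 270 mm), top 20 mm above the table, with rails and bridge. Origin on the table under the centre of the carrier's home place; x points across the lane away from the robot, y along the lane (travel direction), z up. The bed in front of the back rail at y below -110 mm is the open loading area
- back_rail (a point): black back rail: middle of the top edge of its lane-side face (station x = +52 mm, y = -120); the rail runs along y, 440 mm long, 18 mm high above the bed; axes as the station's
- front_rail (a point): black front rail: middle of the top edge of its lane-side face (station x = -52 mm, y = +20), 160 mm long, 18 mm high above the bed, with a flared lead-in opening to about x = -77 at y = -105. The lane between the rails is 104 mm wide; axes as the station's
- end_stop (a point): red end stop across the lane: middle of the top edge of the face that meets the carrier (station y = +80 mm), 18 mm high above the bed; axes as the station's
- bridge (a point): silver bridge over the lane: centre of the beam's underside, 50 mm above the bed. The beam is 50 mm thick along y (station y 0 to 50), 214 mm long in x, 55 mm high, on posts 30 x 50 mm at x = +-92 mm. A dispensing head and syringe on its left face (to y = 83) reach 182 mm above the table; axes as the station's
- panel (a point): cream control panel: centre of its top, 50 mm above the table; 200 mm (x) x 85 mm (y); carries the three buttons; axes as the station's
- carrier: loose aluminium plate, 100 (x) x 160 (y) x 14 mm, 0.3 to 0.55 kg, four pockets 24 mm wide, 8 mm deep, blue stripe on its leading (+y) edge. Origin: centre of underside. Starts in the loading area, up to 0.3 rad askew. Home: origin at x = 0 (+-2 mm play), y = 0, z = 20 mm in the station frame, axes parallel; its trailing edge is then at y = -80 mm, 80 mm short of the beam
- barrel_a: brass lens barrel standing loose in a carrier pocket, 22 mm across, 23 mm high, 30 g; its top stands 29 mm above the carrier's underside. Origin: centre of its underside, at (-24, 48, 6) mm in the carrier frame; z up
- barrel_b: a second identical barrel; origin at (24, 8, 6) mm in the carrier frame; z up
- start_button (a joint): the green push button, a cap 26 mm across standing 10 mm proud of its collar, on the top of the low control panel at the station's left (+y) end. Joint value: how far it is pressed, 0 (up) to 0.006 m (fully down); it springs back; first moves at 1.5 N, fully down at 5 N; it registers at 0.004
- pause_button (a joint): the yellow push button, a cap 26 mm across standing 10 mm proud of its collar, on the top of the low control panel at the station's left (+y) end. Joint value: how far it is pressed, 0 (up) to 0.006 m (fully down); it springs back; first moves at 1.5 N, fully down at 5 N; it registers at 0.004
- reset_button (a joint): the white push button, a cap 26 mm across standing 10 mm proud of its collar, on the top of the low control panel at the station's left (+y) end. Joint value: how far it is pressed, 0 (up) to 0.006 m (fully down); it springs back; first moves at 1.5 N, fully down at 5 N; it registers at 0.004
- start_button_top (a point): centre of the top face of the green button's cap when unpressed (72 mm above the table); z up. The three buttons stand 60 mm apart in a row along the station's x axis at station y = +205 mm, in any order
- pause_button_top (a point): centre of the top face of the yellow button's cap when unpressed (72 mm above the table); z up
- reset_button_top (a point): centre of the top face of the white button's cap when unpressed (72 mm above the table); z up
- note_pad: cream-yellow note pad 50 x 70 x 12 mm lying on the front of the bed between the bridge and the control panel; leave alone. Origin: centre of underside
- parts_box: open blue parts box 90 x 70 x 30 mm on the table at the right; leave alone. Origin: centre of underside
- lidded_box: small white box with a grey lid, 72 x 57 x 32 mm, on the table at the left; leave alone. Origin: centre of underside
- driver: screwdriver 160 mm long lying on the table at the right; leave alone. Origin: on its underside
Things that resemble listed ones, but are neither listed nor needed, are in the scene too. What is shaped like the carrier but black is not meant.

How it is judged:
By the outcome, as a careful person would: the job done as asked, in the order asked, and still so for the second after the job is handed in, with the robot touching nothing.
It also fails if it takes over 70 s, if anything falls off the work surface, if the arm or the gripper's body presses on something with over 40 N, if the wrist force passes 120 N, or if a joint passes its speed limit or range.

## Working session

There is one attempt and no reset: what is moved stays moved. The work goes in short steps, Python scripts to look and compute and a tool call to move; the robot and the scene stay as the last step left them, time stands still between calls to the robot, and variables do not carry over. Pictures are saved under pics/ and viewed, about 8 in all and at most 12, crops included, and the job is handed in when it is done.

Besides the shell and the picture viewer there is one more tool, called after "Request:" as a command line: name --argument value ..., lists and objects as JSON in quotes. arm_command: Moves the arm, as the interface text tells. Its arguments: {"type":"object","properties":{"steps":{"type":"array"}},"required":["steps"]}

```bash
ls; mkdir -p pics; python3 - <<'E'
from station import env,cams
import cv2
print(env.state())
for n in("scene","top"):
    im=cams.read_camera(n); cv2.imwrite(f"pics/{n}0.png",im[:,:,::-1]); c=cams.calibration(n); print(n,c)
E
```

```text
pics
{'clock': 0.0, 'qpos': array([64.8463958 , 30.77753572, -0.25259046, 88.16788369,  0.14918542,
       61.15007924, -4.07972897]), 'qd': array([ 0.07563936, -0.05832649, -0.03736794,  0.00321667,  0.14157161,
       -0.05451835, -0.00558692]), 'joint_efforts': array([-5.07418699e-04, -5.70988834e+01,  9.90263633e-01, -2.51609159e+01,
       -5.63306082e-02,  1.79873861e-02,  2.37789764e-04]), 'tool_pos': array([ 0.23651004, -0.60482017,  0.23785806]), 'orientation': array([[ 3.64276344e-01, -7.34076093e-04,  9.31290613e-01],
       [-9.31289431e-01,  1.49025220e-03,  3.64277057e-01],
       [-1.65526497e-03, -9.99998620e-01, -1.40773682e-04]]), 'contact_force': array([ 0.05177674,  0.29205434, -0.27139298]), 'moment': array([ 0.04864664, -0.00242186,  0.02018882]), 'grip_width': 0.08812735448658839}
scene {'intrinsics': array([[400.91760536,   0.        , 277.15760988],
       [  0.        , 400.91760536, 204.8546421 ],
       [  0.        ,   0.        ,   1.        ]]), 'camera_from_world': array([[-0.84728605,  0.53112788,  0.00308762,  0.43489822],
       [-0.29243566, -0.47134736,  0.83205351,  0.02878729],
       [ 0.44338216,  0.7040844 ,  0.55468677, -1.61397503],
       [ 0.        ,  0.        ,  0.        ,  1.        ]])}
top {'intrinsics': array([[491.38217033,   0.        , 282.5639346 ],
       [  0.        , 491.38217033, 211.86396983],
       [  0.        ,   0.        ,   1.        ]]), 'camera_from_world': array([[-0.01428292, -0.99989593,  0.00203143, -0.05108346],
       [ 0.98874933, -0.0138211 ,  0.1489421 , -0.49510378],
       [-0.14889852,  0.0041359 ,  0.98884383, -1.29594647],
       [ 0.        ,  0.        ,  0.        ,  1.        ]])}
```

View pics/top0.png

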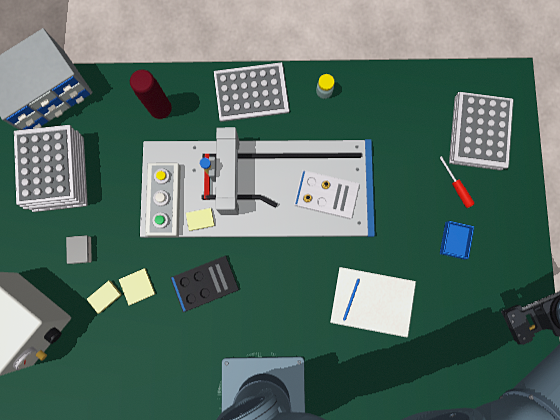

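View pics/scene0.png

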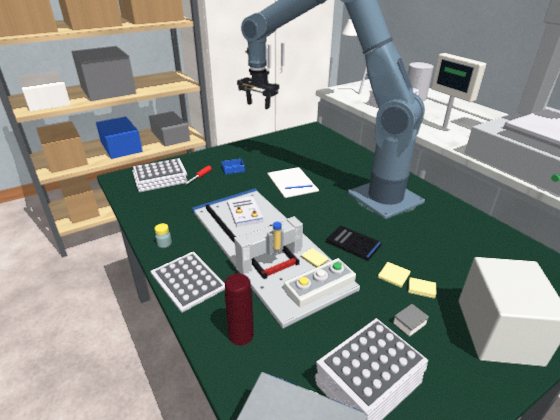

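Both views show the layout. In the top view the bed spans about (141-375, 138-237) and the carrier is near (327,193), blue edge to the left. The buttons are yellow (161,175), white (161,198) and green (160,220). The black look-alike is at (205,282).

```bash
cat > h.py <<'E'
import numpy as np, cv2
from station import env,cams
def snap(n,f=None):
    im=cams.read_camera(n)[:,:,::-1].copy()
    if f: cv2.imwrite(f"pics/{f}.png",im)
    return im
def ray(n,px,z):
    c=cams.calibration(n);M=c["camera_from_world"];R=M[:3,:3];o=-R.T@M[:3,3]
    px=np.atleast_2d(np.asarray(px,float));d=np.linalg.solve(c["intrinsics"],np.c_[px,np.ones(len(px))].T)
    d=R.T@(d*np.array([[1],[-1],[-1]]))
    return (o[:,None]+d*((z-o[2])/d[2])).T
def blobs(im,lo,hi,amin=10,roi=None):
    m=cv2.inRange(cv2.cvtColor(im,cv2.COLOR_BGR2HSV),np.array(lo),np.array(hi))
    if roi: k=np.zeros_like(m);x0,y0,x1,y1=roi;k[y0:y1,x0:x1]=255;m&=k
    n,l,s,c=cv2.connectedComponentsWithStats(m)
    return [(s[i,4],c[i],np.argwhere(l==i)[:,::-1]) for i in range(1,n) if s[i,4]>=amin]
E
python3 - <<'E'
from h import *
np.set_printoptions(precision=4,suppress=True)
im=cv2.imread("pics/top0.png")
for nm,lo,hi,z,roi in [("green",(45,90,80),(80,255,255),.072,(148,205,175,232)),("yellow",(20,120,120),(35,255,255),.072,(148,165,175,187)),
 ("red",(0,120,80),(8,255,255),.038,(198,150,216,205)),("stripe",(100,120,80),(125,255,255),.034,(290,165,310,215)),("bedblue",(95,120,60),(125,255,255),.02,(360,135,380,240))]:
    for a,c,p in blobs(im,lo,hi,8,roi):
        r=cv2.minAreaRect(p.astype(np.float32)); print(nm,a,c,ray("top",c,z)[0],"box",ray("top",cv2.boxPoints(r),z)[:,:2].tolist())
# back rail: dark pixels
for a,c,p in blobs(im,(0,0,0),(180,255,60),60,(236,145,366,165)):
    l=cv2.fitLine(p.astype(np.float32),cv2.DIST_HUBER,0,.01,.01).ravel()
    x0,x1=p[:,0].min(),p[:,0].max(); e=[(x,l[3]+l[1]/l[0]*(x-l[2])) for x in(x0,x1)]
    e2=[(x,p[p[:,0]==x][:,1].max()) for x in(x0+5,x1-5)]
    print("rail",a,ray("top",e,.038),ray("top",e2,.038))
big=cv2.resize(im[130:245,138:382],None,fx=3.2,fy=3.2,interpolation=cv2.INTER_CUBIC);cv2.imwrite("pics/c0.png",big)
E
```

```text
green 65 [159.0462 219.3692] [0.4736 0.2676 0.072 ] box [[0.4827563190118386, 0.27850606598072525], [0.4824613057929319, 0.2574274168261279], [0.46385365970682535, 0.25701939698985493], [0.4641486623103846, 0.27805300914895836]]
yellow 67 [160.4179 175.    ] [0.5932 0.2667 0.072 ] box [[0.5947497233726622, 0.28256672425346396], [0.6096034866498758, 0.26823286603698504], [0.5915751371679236, 0.25048480488649527], [0.5767819159964456, 0.2648208425267735]]
red 15 [206.4667 155.3333] [0.6548 0.1495 0.038 ] box [[0.658671291484314, 0.15637221418759373], [0.6585198290083504, 0.14534011679443254], [0.6500038962276777, 0.14526937424346167], [0.6501553618856104, 0.1562911578109102]]
red 121 [205.8926 184.9256] [0.5716 0.1504 0.038 ] box [[0.6078134745897334, 0.15588813898291629], [0.6076241269698952, 0.1421749530073654], [0.5323934948776314, 0.14157278536212922], [0.532582848030711, 0.15517207834222738]]
stripe 57 [299.7018 187.5088] [ 0.5616 -0.106   0.034 ] box [[0.5194195264873955, -0.09251772319063026], [0.6058344546010511, -0.11546394157025155], [0.6046113163372031, -0.11997472839498804], [0.5182184450060812, -0.09698804722519808]]
bedblue 645 [369.5132 187.7597] [ 0.5611 -0.2999  0.02  ] box [[0.7008453007254192, -0.2923130576924242], [0.7010462352514084, -0.31277880926305174], [0.4268889695950957, -0.3074476268118391], [0.42671603113043244, -0.28758716734444095]]
rail 521 [[ 0.6529  0.0653  0.038 ]
 [ 0.65   -0.2768  0.038 ]] [[ 0.6487  0.0516  0.038 ]
 [ 0.6444 -0.2628  0.038 ]]
```

View pics/c0.png

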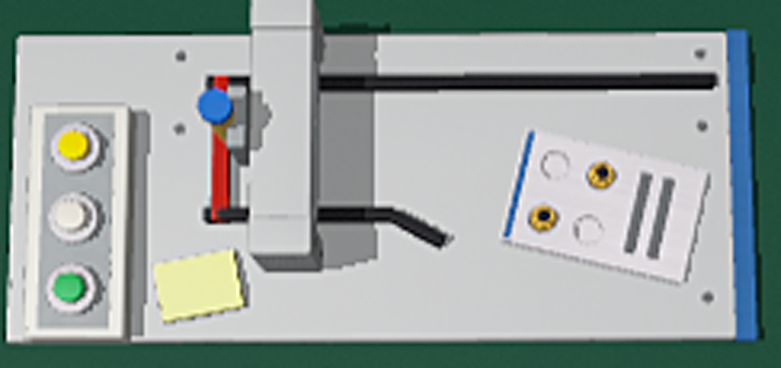

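In the crop, the carrier's blue edge leads toward the bridge, it is askew by about 15° and both barrels are in their pockets. The station origin comes out at about (0.597, 0.062) with yaw about -0.7°, and the carrier centre at about (0.542, -0.181) with yaw -14.8°. Now moving in.

Request:
arm_command --steps '[0,0,0,-0.65,0,0.62,70,0,0,0,-0.65,0,0.62,70,0,0,0,-0.65,0,0.62,70,0,0,0,-0.65,0,0.62,70,0,0,0,-0.65,0,0.62,70]'

```text
clock: 0.6
tool_pos: [0.3193, -0.3954, 0.2349]
orientation: [[0.353, -0.005, 0.935], [-0.935, 0.001, 0.353], [-0.002, -1.0, -0.004]]
contact_force: [0.6, 0.6, -0.0]
grip_width: 0.0697
```

Request:
arm_command --steps '[0,0.95,0,-0.8,0.2,0.5,70,0,0.95,0,-0.8,0.3,0.5,70,0,0.95,0,-0.8,0.3,0.5,70,0,0.95,0,-0.8,0.3,0.4,70,0,0,0,0,0,0,70]'

```text
clock: 1.1
tool_pos: [0.3807, -0.2087, 0.1788]
orientation: [[-0.045, -0.003, 0.999], [-0.999, 0.001, -0.045], [-0.001, -1.0, -0.003]]
contact_force: [0.3, -1.1, 0.0]
grip_width: 0.0702
```

Request:
arm_command --steps '[0,-0.3,0,-0.15,0.4,0.25,70,0,0,0,-0.15,0.5,0.3,70,0,0,0,-0.15,0.5,0.3,70,0,0,0,-0.1,0.5,0.2,70,0,0,0,0,0.3,0,70]'

```text
clock: 1.6
tool_pos: [0.4371, -0.1826, 0.0667]
orientation: [[-0.007, 0.002, 1.0], [-1.0, -0.002, -0.007], [0.002, -1.0, 0.002]]
contact_force: [-0.3, 0.3, 0.4]
grip_width: 0.0703
```

Request:
arm_command --steps '[0,0,0,0,0.3,0,70,0,0,0,0,0.3,0,70,0,0,0,0,0.15,0,70,0,0,0,0,0.05,0,70,0,0,0,0,0,0,70]'

```text
clock: 2.1
tool_pos: [0.4353, -0.1846, 0.0229]
orientation: [[-0.005, -0.003, 1.0], [-1.0, -0.001, -0.005], [0.001, -1.0, -0.003]]
contact_force: [0.7, 0.1, -0.0]
grip_width: 0.0699
```

Request:
arm_command --steps '[0,0,0,0,-0.05,0.2,70,0,0,0,0,0,0.2,70,0,0,0,0,0,0.2,70,0,0,0,0,0,0.2,70,0,0,0,0,0,0.2,70]'

```text
clock: 2.6
tool_pos: [0.4888, -0.1863, 0.0275]
orientation: [[-0.007, -0.003, 1.0], [-1.0, -0.003, -0.007], [0.003, -1.0, -0.003]]
contact_force: [-2.5, -1.5, -0.4]
grip_width: 0.0701
```

```bash
python3 - <<'E'
from h import *
im=snap("top","t1");s=snap("scene","s1");print(env.state()["tool_pos"],env.state()["contact_force"])
a=cv2.resize(im[130:245,200:382],None,fx=2.6,fy=2.6,interpolation=cv2.INTER_CUBIC)
b=cv2.resize(s[170:290,180:310],None,fx=2.5,fy=2.5,interpolation=cv2.INTER_CUBIC)
h=max(a.shape[0],b.shape[0]);p=lambda i:cv2.copyMakeBorder(i,0,h-i.shape[0],0,0,0);cv2.imwrite("pics/v1.png",np.hstack([p(a),p(b)]))
E
```

```text
[ 0.49043965 -0.18596558  0.02768279] [-0.08597576 -0.05992096  0.05433418]
```

View pics/v1.png

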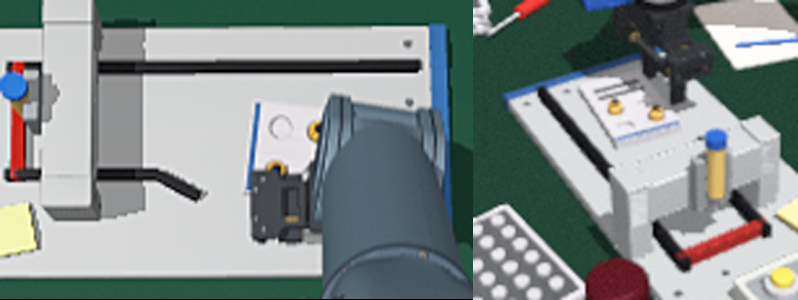

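The carrier (left panel) has turned almost square to the rails, both barrels are seated and the force is small. Continuing to the rail.

Request:
arm_command --steps '[0,0,0,0,0.04,0.2,70,0,0,0,0,0,0.2,70,0,0,0,0,0,0.15,70,0,0,0,0,0,0.1,70,0,0,0,0,0,0.06,70]'

```text
clock: 3.2
tool_pos: [0.5191, -0.1863, 0.024]
orientation: [[-0.006, -0.019, 1.0], [-1.0, -0.001, -0.006], [0.001, -1.0, -0.019]]
contact_force: [-7.0, -0.3, 5.5]
grip_width: 0.0701
```

Request:
arm_command --steps '[0,0,0,0,-0.03,0.08,70,0,0,0,0,0,0.08,70,0,0,0,0,0,0.08,70,0,0,0,0,0,0.06,70,0,0,0,0,0,0.06,70]'

```text
clock: 3.7
tool_pos: [0.5315, -0.1857, 0.0241]
orientation: [[-0.005, -0.035, 0.999], [-1.0, 0.001, -0.005], [-0.001, -0.999, -0.035]]
contact_force: [-7.5, -0.3, 6.0]
grip_width: 0.0703
```

```bash
python3 - <<'E'
from h import *
im=snap("top","t2");s=snap("scene","s2");print(env.state()["tool_pos"],env.state()["contact_force"])
a=cv2.resize(im[130:245,200:382],None,fx=2.2,fy=2.2,interpolation=cv2.INTER_CUBIC)
b=cv2.resize(s[185:275,185:285],None,fx=4,fy=4,interpolation=cv2.INTER_CUBIC)
h=max(a.shape[0],b.shape[0]);p=lambda i:cv2.copyMakeBorder(i,0,h-i.shape[0],0,0,0);cv2.imwrite("pics/v2.png",np.hstack([p(a),p(b)]))
E
```

```text
[ 0.53244704 -0.18560859  0.02414206] [-4.6658949  -0.76327857  3.25476552]
```

View pics/v2.png

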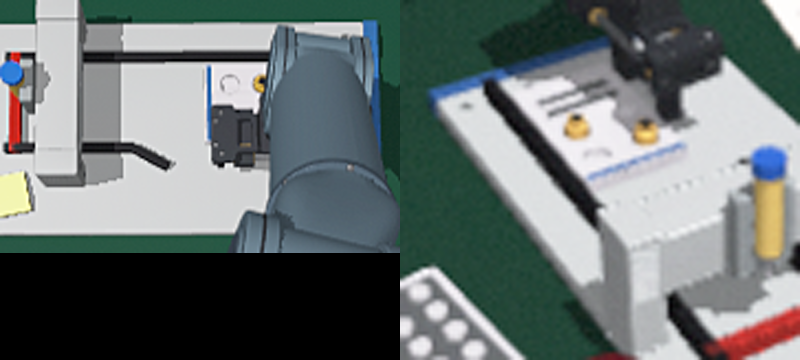

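Carrier is parallel and nearly on the rail, with the barrels still in place. The tool has leaned back about 2°, so I'll right it and finish seating.

Request:
arm_command --steps '[0.17,0,0,0,0,0.08,70,0.17,0,0,0,0,0.08,70,0,0,0,0,0,0.08,70,0,0,0,0,0,0.08,70,0,0,0,0,0,0.08,70]'

```text
clock: 4.3
tool_pos: [0.5356, -0.1855, 0.022]
orientation: [[-0.006, -0.034, 0.999], [-1.0, 0.004, -0.006], [-0.004, -0.999, -0.034]]
contact_force: [-12.4, 0.4, 10.2]
grip_width: 0.0698
```

Force has risen and x agrees with the predicted rail contact. Backing off and lifting to look.

Request:
arm_command --steps '[0,0,0,0,0,-0.2,70,0.3,0,0,0,0,-0.4,70,0,0,0,0,-0.4,-0.5,70,0,0,0,0,-0.8,-0.4,70,0,0,0,0,-0.8,-0.2,70]'

```text
clock: 4.8
tool_pos: [0.4506, -0.1828, 0.1215]
orientation: [[-0.002, 0.002, 1.0], [-1.0, 0.006, -0.002], [-0.006, -1.0, 0.002]]
contact_force: [0.6, -0.0, 0.6]
grip_width: 0.0699
```

Request:
arm_command --steps '[0,-0.95,0,0.6,-0.3,-0.6,50,0,-0.95,0,0.6,0,-0.6,50,0,-0.95,0,0.6,0,-0.5,50,0,-0.95,0,0.6,0,-0.3,50,0,-0.95,0,0.6,0,0,50]'

```text
clock: 5.3
tool_pos: [0.3875, -0.3443, 0.1447]
orientation: [[0.5, 0.023, 0.866], [-0.866, -0.003, 0.5], [0.014, -1.0, 0.019]]
contact_force: [0.9, -0.0, -0.7]
grip_width: 0.05
```

```bash
python3 - <<'E'
from h import *
np.set_printoptions(precision=4,suppress=True)
im=snap("top","t3")
for a,c,p in blobs(im,(100,120,80),(125,255,255),8,(230,140,320,215)):
    print(a,c,ray("top",c,.034)[0],ray("top",cv2.boxPoints(cv2.minAreaRect(p.astype(np.float32))),.034)[:,:2])
a=cv2.resize(im[130:245,200:382],None,fx=3.5,fy=3.5,interpolation=cv2.INTER_CUBIC);cv2.imwrite("pics/v3.png",a)
E
```

```text
66 [294.5 175. ] [ 0.5969 -0.0924  0.034 ] [[ 0.6421 -0.0918]
 [ 0.6421 -0.0946]
 [ 0.5521 -0.0929]
 [ 0.5521 -0.0902]]
```

View pics/v3.png

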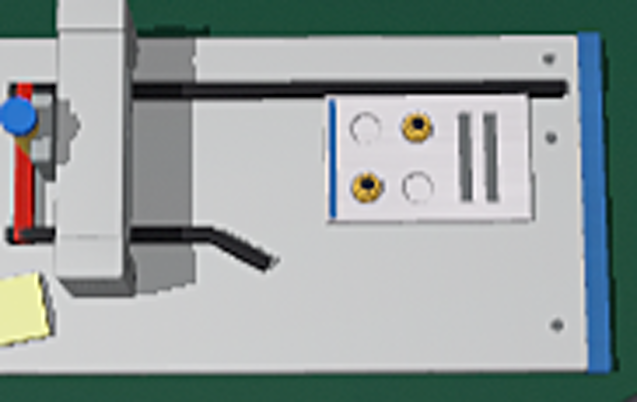

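Carrier is flush along the back rail and straight, with both barrels seated and the stripe centre at (0.597, -0.092). The trailing edge is then at y ≈ -0.250. Moving behind it.

Request:
arm_command --steps '[0,-1,0,0.23,0,0.34,50,0,-1,0,0.23,0,0.34,50,0,-1,0,0.23,0,0.34,50,0,-1,0,0.23,0,0.34,50,0,-1,0,0.23,0,0.34,50]'

```text
clock: 5.85
tool_pos: [0.4968, -0.3397, 0.1503]
orientation: [[0.871, 0.038, 0.49], [-0.49, -0.013, 0.872], [0.04, -0.999, 0.007]]
contact_force: [-0.7, 0.6, 0.3]
grip_width: 0.05
```

Request:
arm_command --steps '[0,-1,0,0.37,0,0.1,50,0,-1,0,0.37,0,0.1,50,0,-1,0,0.37,0,0.1,50,0,-1,0,0.37,0,0,50,0,-0.8,0,0.3,0,0,50]'

```text
clock: 6.35
tool_pos: [0.5972, -0.3488, 0.1565]
orientation: [[0.999, 0.052, -0.014], [0.015, -0.014, 1.0], [0.051, -0.999, -0.014]]
contact_force: [1.1, 0.2, -0.0]
grip_width: 0.0504
```

Request:
arm_command --steps '[0.13,0.27,0.5,0,0.4,0.2,50,0,0,0,0,0.4,0.2,50,0,0,0,0,0.4,0.2,50,0,0,0,0,0.4,0.2,50,0,0,0,0,0.3,0.05,50]'

```text
clock: 6.85
tool_pos: [0.6098, -0.3045, 0.0624]
orientation: [[1.0, 0.017, 0.013], [-0.013, -0.002, 1.0], [0.017, -1.0, -0.002]]
contact_force: [0.4, 0.3, -0.7]
grip_width: 0.0498
```

Request:
arm_command --steps '[0,0,0.17,-0.15,0,0,50,0,0,0,-0.15,0.2,0,50,0,0,0,0,0.3,0,50,0,0,0,0,0.15,0,50,0,0,0,0,0.04,0,50]'

```text
clock: 7.35
tool_pos: [0.5941, -0.306, 0.0253]
orientation: [[1.0, -0.0, 0.015], [-0.015, -0.003, 1.0], [-0.0, -1.0, -0.003]]
contact_force: [0.2, -0.2, 0.4]
grip_width: 0.0503
```

Request:
arm_command --steps '[0,0,0,0,0,0.25,50,0,0,0,0,0,0.2,50,0,0,0,0,0,0.2,50,0,0,0,0,0,0.2,50,0,0,0,0,0,0.2,50]'

```text
clock: 7.85
tool_pos: [0.5955, -0.2512, 0.0261]
orientation: [[1.0, 0.001, 0.016], [-0.016, -0.005, 1.0], [0.002, -1.0, -0.005]]
contact_force: [-1.0, -3.3, -1.8]
grip_width: 0.05
```

Request:
arm_command --steps '[0.05,0,0,0,0,0.25,50,0.05,0,0,0,0,0.25,50,0.05,0,0,0,0,0.25,50,0.05,0,0,0,0,0.25,50,0.05,0,0,0,0,0.25,50]'

```text
clock: 8.35
tool_pos: [0.5954, -0.1846, 0.0262]
orientation: [[1.0, 0.0, 0.017], [-0.017, 0.022, 1.0], [-0.0, -1.0, 0.022]]
contact_force: [-0.2, -1.5, -1.9]
grip_width: 0.05
```

Request:
arm_command --steps '[-0.1,0,0,0,0,0.2,50,-0.1,0,0,0,0,0.2,50,0,0,0,0,0,0.2,50,0,0,0,0,0,0.2,50,0,0,0,0,0,0.2,50]'

```text
clock: 8.85
tool_pos: [0.596, -0.1296, 0.0265]
orientation: [[1.0, -0.001, 0.016], [-0.016, -0.001, 1.0], [-0.001, -1.0, -0.001]]
contact_force: [-0.8, -2.2, -1.7]
grip_width: 0.05
```

```bash
python3 - <<'E'
from h import *
np.set_printoptions(precision=4,suppress=True)
im=snap("top","t4");s=snap("scene","s4");print(env.state()["tool_pos"],env.state()["contact_force"])
a=cv2.resize(im[130:245,200:342],None,fx=2.8,fy=2.8,interpolation=cv2.INTER_CUBIC)
b=cv2.resize(s[185:285,185:305],None,fx=3.2,fy=3.2,interpolation=cv2.INTER_CUBIC)
h=max(a.shape[0],b.shape[0]);p=lambda i:cv2.copyMakeBorder(i,0,h-i.shape[0],0,0,0);cv2.imwrite("pics/v4.png",np.hstack([p(a),p(b)]))
E
```

```text
[ 0.5965 -0.1275  0.0268] [0.5352 0.2529 0.732 ]
```

View pics/v4.png

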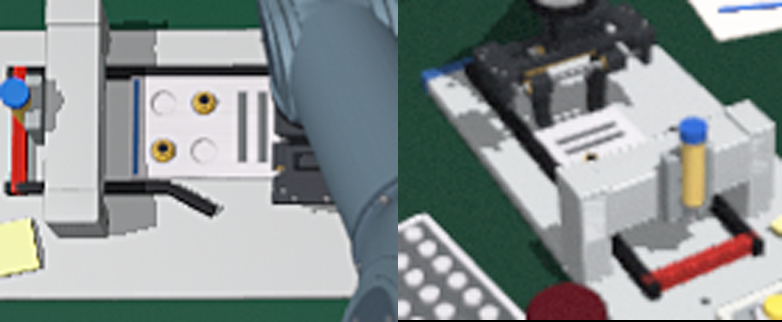

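The carrier has entered the lane straight (stripe at crop x≈136) and the barrels are upright. About 100 mm remains.

Request:
arm_command --steps '[0,0,0,0,0,0.2,50,0,0,0,0,0,0.2,50,0,0,0,0,0,0.2,50,0,0,0,0,0,0.2,50,0,0,0,0,0,0.2,50]'

```text
clock: 9.45
tool_pos: [0.5966, -0.0795, 0.0267]
orientation: [[1.0, -0.001, 0.019], [-0.019, -0.004, 1.0], [-0.001, -1.0, -0.004]]
contact_force: [-1.6, -4.4, 0.3]
grip_width: 0.0501
```

Request:
arm_command --steps '[0,0,0,0,0.02,0.15,50,0,0,0,0,0,0.15,50,0,0,0,0,0,0.15,50,0,0,0,0,0,0.12,50,0,0,0,0,0,0.1,50]'

```text
clock: 9.95
tool_pos: [0.5972, -0.045, 0.0264]
orientation: [[1.0, -0.002, 0.018], [-0.018, -0.008, 1.0], [-0.002, -1.0, -0.008]]
contact_force: [-2.0, -5.6, 2.3]
grip_width: 0.0497
```

Request:
arm_command --steps '[0.08,0,0,0,0,0.1,50,0,0,0,0,0,0.1,50,0,0,0,0,0,0.1,50,0,0,0,0,0,0.08,50,0,0,0,0,0,0.08,50]'

```text
clock: 10.45
tool_pos: [0.5974, -0.0289, 0.0263]
orientation: [[1.0, -0.004, 0.022], [-0.022, -0.01, 1.0], [-0.003, -1.0, -0.01]]
contact_force: [-1.4, -13.8, 4.0]
grip_width: 0.0496
```

Request:
arm_command --steps '[0.08,0,0,0,0,0.08,50,0,0,0,0,0,0.08,50,0,0,0,0,0,0.08,50,0,0,0,0,0,0.08,50,0,0,0,0,0,0.08,50]'

```text
clock: 10.95
tool_pos: [0.5972, -0.0294, 0.0264]
orientation: [[0.999, -0.008, 0.031], [-0.031, -0.027, 0.999], [-0.007, -1.0, -0.027]]
contact_force: [-1.3, -11.7, 4.3]
grip_width: 0.0502
```

Advance has stopped at the predicted y and the force is up. One firm push to seat it, with the lean corrected.

Request:
arm_command --steps '[0.15,-0.1,0,0,0,0.15,50,0.15,-0.1,0,0,0,0.2,50,0.05,0,0,0,0,0.2,50,0,0,0,0,0,0.2,50,0,0,0,0,0,0.1,50]'

```text
clock: 11.45
tool_pos: [0.5976, -0.0296, 0.0263]
orientation: [[0.999, -0.014, 0.031], [-0.032, -0.042, 0.999], [-0.013, -0.999, -0.043]]
contact_force: [-1.5, -7.9, 4.0]
grip_width: 0.0501
```

Request:
arm_command --steps '[0,0,0,0,0,-0.15,50,0,0,0,0,0,-0.4,50,0.2,0,0,0,0,-0.6,50,0,0,0,0,-0.3,-0.9,50,0,0,0,0,-0.8,-0.5,50]'

```text
clock: 11.95
tool_pos: [0.5947, -0.1459, 0.0816]
orientation: [[1.0, -0.014, 0.02], [-0.02, -0.005, 1.0], [-0.014, -1.0, -0.005]]
contact_force: [0.4, -1.0, 0.2]
grip_width: 0.05
```

Request:
arm_command --steps '[0,0,0,-0.3,-0.9,-0.2,10,0,0,0,-0.6,-0.7,0,0,0,0,0,-0.8,-0.5,0,0,0,0,0,-0.9,-0.1,0,0,0,0,0,-0.7,0,0,0]'

```text
clock: 12.45
tool_pos: [0.4369, -0.1499, 0.2015]
orientation: [[1.0, 0.008, 0.022], [-0.022, 0.001, 1.0], [0.008, -1.0, 0.002]]
contact_force: [0.5, -0.5, -0.2]
grip_width: 0.0124
```

```bash
python3 - <<'E'
from h import *
np.set_printoptions(precision=4,suppress=True)
im=snap("top","t5");s=snap("scene","s5");print(env.state()["qpos"],env.state()["tool_pos"])
a=cv2.resize(im[130:245,140:300],None,fx=2.5,fy=2.5,interpolation=cv2.INTER_CUBIC)
b=cv2.resize(s[205:305,205:355],None,fx=2.6,fy=2.6,interpolation=cv2.INTER_CUBIC)
h=max(a.shape[0],b.shape[0]);p=lambda i:cv2.copyMakeBorder(i,0,h-i.shape[0],0,0,0);cv2.imwrite("pics/v5.png",np.hstack([p(a),p(b)]))
E
```

```text
[ 39.4695  17.8547 -30.3391 116.8197  11.8911  48.0871   1.0533] [ 0.434  -0.1502  0.2005]
```

View pics/v5.png

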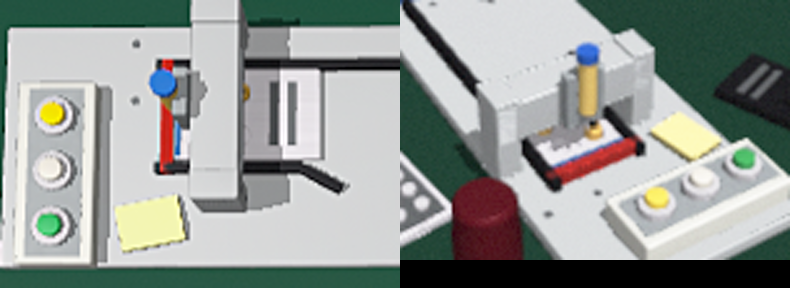

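The carrier looks home: its stripe is just behind the red stop, the trailing edge is at crop (323,115), and a barrel is upright under the syringe. I'll check the gap numerically.

```bash
python3 - <<'E'
from h import *
np.set_printoptions(precision=4,suppress=True)
for f in("t3","t4","t5"):
    im=cv2.imread(f"pics/{f}.png")
    for roi in[(230,140,320,215),(207,175,216,205)]:
        for a,c,p in blobs(im,(100,90,60),(125,255,255),8,roi): print(f,a,c,ray("top",c,.034)[0])
im=cv2.imread("pics/t5.png")
print(im[185,200:222].tolist()); print(im[185,262:276].tolist())
print("x->y:",ray("top",[(x,185) for x in(208,209,210,211,212)],.034)[:,1], ray("top",[(208,185),(209,185),(210,185)],.038)[:,1],ray("top",[(268,185),(269,185),(270,185)],.034)[:,1])
s=cv2.imread("pics/s5.png");cv2.imwrite("pics/v6.png",cv2.resize(s[225:280,240:310],None,fx=9,fy=9,interpolation=cv2.INTER_CUBIC))
E
```

```text
t3 66 [294.5 175. ] [ 0.5969 -0.0924  0.034 ]
t4 38 [248.1316 173.1579] [0.6038 0.0351 0.034 ]
t5 26 [210.5 185. ] [0.572  0.1384 0.034 ]
[[216, 215, 214], [216, 215, 215], [220, 220, 215], [241, 240, 216], [69, 71, 205], [19, 30, 199], [28, 39, 199], [28, 37, 199], [12, 28, 219], [135, 137, 143], [209, 161, 116], [176, 103, 33], [191, 167, 156], [233, 234, 241], [232, 229, 233], [233, 229, 233], [220, 218, 216], [216, 215, 213], [215, 214, 214], [215, 214, 214], [215, 215, 214], [215, 214, 213]]
[[237, 233, 236], [236, 232, 236], [235, 231, 235], [237, 232, 236], [240, 236, 240], [228, 223, 226], [142, 142, 141], [132, 132, 131], [223, 221, 221], [216, 216, 215], [214, 214, 213], [214, 214, 213], [214, 214, 212], [213, 213, 212]]
x->y: [0.1452 0.1425 0.1397 0.137  0.1343] [0.1446 0.1419 0.1392] [-0.0192 -0.022  -0.0247]
```

View pics/v6.png

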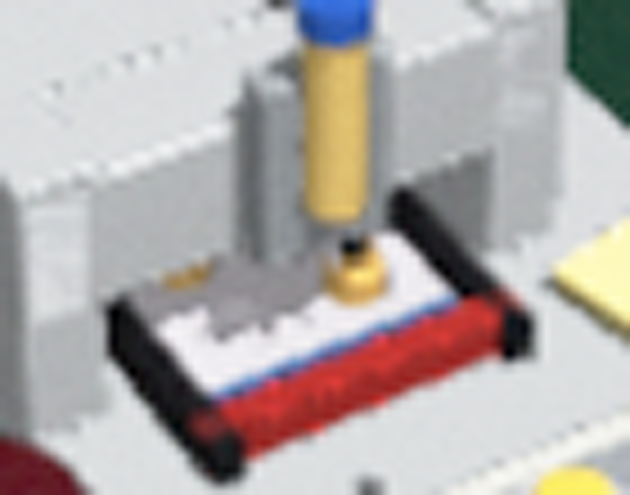

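```bash
python3 - <<'E'
from h import *
np.set_printoptions(precision=4,suppress=True)
a=cv2.imread("pics/t3.png");b=cv2.imread("pics/t5.png")
for r in(165,175,185): print("lead3",a[r,289:299].tolist())
for r in(165,175,185): print("trail3",a[r,344:358].tolist())
for r in(180,185,188): print("lead5",b[r,204:214].tolist())
for r in(165,175,185): print("trail5",b[r,262:274].tolist())
print(ray("top",[(293,175),(294,175),(352,175),(353,175)],.034)[:,1])
E
```

```text
lead3 [[202, 201, 200], [202, 201, 200], [202, 202, 200], [208, 210, 212], [215, 208, 209], [166, 104, 58], [160, 87, 16], [223, 228, 241], [221, 219, 224], [220, 217, 221]]
lead3 [[203, 203, 201], [203, 203, 202], [204, 204, 202], [173, 174, 173], [228, 232, 243], [168, 109, 72], [160, 85, 15], [223, 227, 240], [220, 217, 224], [217, 213, 218]]
lead3 [[203, 202, 201], [203, 202, 202], [202, 203, 202], [203, 205, 204], [212, 216, 228], [164, 105, 66], [160, 86, 16], [208, 198, 199], [219, 217, 224], [218, 214, 219]]
trail3 [[216, 212, 216], [216, 212, 216], [217, 212, 216], [217, 212, 215], [217, 213, 217], [221, 217, 220], [207, 204, 207], [124, 123, 123], [202, 202, 200], [200, 199, 198], [198, 197, 197], [198, 197, 196], [199, 198, 197], [199, 198, 197]]
trail3 [[218, 214, 217], [216, 213, 217], [217, 214, 217], [217, 214, 217], [217, 214, 217], [219, 215, 219], [226, 222, 226], [144, 143, 144], [200, 200, 199], [199, 198, 198], [198, 198, 197], [198, 197, 197], [198, 198, 197], [198, 197, 196]]
trail3 [[224, 220, 223], [222, 218, 222], [222, 218, 221], [221, 217, 221], [221, 216,
[... 618 characters left out ...]
5, 216, 218], [237, 236, 243]]
trail5 [[230, 225, 228], [229, 225, 228], [230, 226, 229], [231, 226, 229], [235, 231, 234], [219, 215, 218], [142, 142, 140], [132, 132, 130], [220, 219, 218], [215, 214, 213], [212, 211, 210], [213, 212, 211]]
trail5 [[230, 227, 230], [230, 228, 231], [230, 227, 231], [231, 227, 231], [235, 232, 235], [223, 220, 223], [142, 141, 140], [132, 131, 129], [220, 221, 219], [215, 215, 214], [213, 213, 212], [213, 212, 211]]
trail5 [[237, 233, 236], [236, 232, 236], [235, 231, 235], [237, 232, 236], [240, 236, 240], [228, 223, 226], [142, 142, 141], [132, 132, 131], [223, 221, 221], [216, 216, 215], [214, 214, 213], [214, 214, 213]]
[-0.0883 -0.091  -0.2506 -0.2533]
```

The trailing edge measures y ≈ -0.018, which is home within a pixel, and the carrier stalled there against 12-14 N. Its light lip touches the red stop in the picture. Now to the green button at (0.474, 0.268), fingers shut.

Request:
arm_command --steps '[0,0,0,0,0,0.9,0,0,0,0,0.1,0,0.9,0,0,0,0,0.2,0,0.9,0,0,0,0,0.2,0,0.9,0,0,0,0,0.2,0,0.9,0]'

```text
clock: 13.05
tool_pos: [0.4805, 0.0806, 0.2028]
orientation: [[0.999, 0.013, 0.034], [-0.034, 0.006, 0.999], [0.013, -1.0, 0.007]]
contact_force: [1.0, -0.5, -0.3]
grip_width: 0.0008
```

Request:
arm_command --steps '[0,0,0,0,0,0.9,0,0,0,0,0,0,0.9,0,0,0,0,0,0,0.8,0,0,0,0,0,0,0.6,0,0,0,0,0,0,0,0]'

```text
clock: 13.55
tool_pos: [0.4867, 0.2667, 0.2061]
orientation: [[1.0, 0.017, 0.02], [-0.02, 0.027, 0.999], [0.016, -0.999, 0.028]]
contact_force: [-0.2, 0.5, 1.0]
grip_width: 0.0008
```

Request:
arm_command --steps '[-0.26,0,0.16,-0.25,0.4,0,0,0,0,0,0,0.5,0,0,0,0,0,0,0.5,0,0,0,0,0,0,0.5,0,0,0,0,0,0,0.2,0,0]'

```text
clock: 14.05
tool_pos: [0.476, 0.2766, 0.0991]
orientation: [[1.0, 0.002, 0.016], [-0.016, 0.012, 1.0], [0.002, -1.0, 0.012]]
contact_force: [-0.3, 0.2, 0.6]
grip_width: 0.0003
```

Request:
arm_command --steps '[-0.1,0,0,-0.04,0,-0.18,0,0,0,0,0,0.2,0,0,0,0,0,0,0.1,0,0,0,0,0,0,0.05,0,0,0,0,0,0,0,0,0]'

```text
clock: 14.55
tool_pos: [0.475, 0.2679, 0.0816]
orientation: [[1.0, 0.004, 0.017], [-0.017, 0.004, 1.0], [0.004, -1.0, 0.004]]
contact_force: [-0.5, -0.6, 0.5]
grip_width: 0.0007
```

```bash
python3 - <<'E'
from h import *
s=snap("scene","s7");print(env.state()["tool_pos"],env.state()["contact_force"])
cv2.imwrite("pics/v7.png",cv2.resize(s[215:315,265:385],None,fx=5,fy=5,interpolation=cv2.INTER_CUBIC))
E
```

```text
[0.47510081 0.26800665 0.0817719 ] [-0.17318318  0.19725869 -0.39783084]
```

View pics/v7.png

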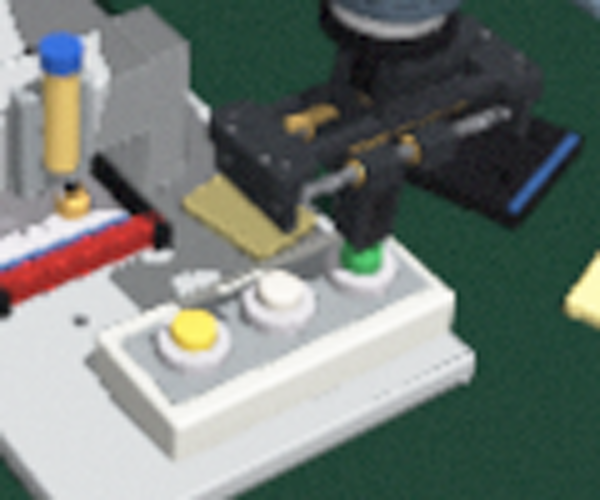

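Fingers are directly above the green cap (crop 365,255) and clear of the other two buttons. Pressing.

Request:
arm_command --steps '[0,0,0,0,0.12,0,0,0,0,0,0,0.08,0,0,0,0,0,0,0.07,0,0,0,0,0,0,0.06,0,0,0,0,0,0.06,0,0]'

```text
invalid input at $.steps: expected a multiple of 7 numbers
```

Request:
arm_command --steps '[0,0,0,0,0.12,0,0,0,0,0,0,0.08,0,0,0,0,0,0,0.07,0,0,0,0,0,0,0.06,0,0,0,0,0,0,0.06,0,0]'

```text
clock: 15.1
tool_pos: [0.4763, 0.2688, 0.0655]
orientation: [[1.0, 0.007, 0.018], [-0.018, 0.002, 1.0], [0.007, -1.0, 0.002]]
contact_force: [-14.7, -11.6, 59.3]
grip_width: -0.0001
```

Fully down (z 0.0655, well past the 5 N needed). Lifting away, then checking.

Request:
arm_command --steps '[0,0,0,0,-0.2,0,0,0,0,0,0,-0.5,0,0,0,0,0,0,-0.7,0,0,0,0,0,0,-0.8,0,0,0,0,0,0,-0.5,0,0]'

```text
clock: 15.6
tool_pos: [0.4735, 0.268, 0.2022]
orientation: [[1.0, 0.002, 0.016], [-0.016, -0.001, 1.0], [0.002, -1.0, -0.001]]
contact_force: [-0.3, 0.9, 0.1]
grip_width: 0.0002
```

Request:
arm_command --steps '[0,0,0,-0.6,0,-0.8,0,0,0,0,-0.5,0,-0.8,0,0,0,0,0,0,-0.8,0,0,0,0,0,0,-0.8,0,0,0,0,0,0,-0.8,0]'

```text
clock: 16.1
tool_pos: [0.4161, 0.0714, 0.2051]
orientation: [[1.0, 0.013, 0.006], [-0.006, 0.008, 1.0], [0.013, -1.0, 0.008]]
contact_force: [1.0, -0.0, -0.3]
grip_width: 0.0005
```

```bash
python3 - <<'E'
from h import *
im=snap("top","t8");s=snap("scene","s8");print(env.state()["tool_pos"],env.state()["contact_force"])
a=cv2.resize(im[130:245,140:300],None,fx=2.5,fy=2.5,interpolation=cv2.INTER_CUBIC)
b=cv2.resize(s[205:305,205:355],None,fx=2.6,fy=2.6,interpolation=cv2.INTER_CUBIC)
h=max(a.shape[0],b.shape[0]);p=lambda i:cv2.copyMakeBorder(i,0,h-i.shape[0],0,0,0);cv2.imwrite("pics/v8.png",np.hstack([p(a),p(b)]))
print(im[185,204:214].tolist(),im[185,265:272].tolist())
E
```

```text
[0.41601328 0.06713816 0.20448242] [ 0.09550771 -0.58789927 -0.73961853]
[[67, 68, 196], [49, 48, 181], [65, 62, 179], [88, 80, 170], [67, 61, 168], [111, 107, 100], [154, 124, 94], [125, 99, 76], [120, 108, 89], [127, 115, 100]] [[232, 227, 231], [236, 232, 236], [224, 219, 222], [139, 137, 137], [128, 127, 126], [218, 217, 217], [213, 212, 212]]
```

View pics/v8.png

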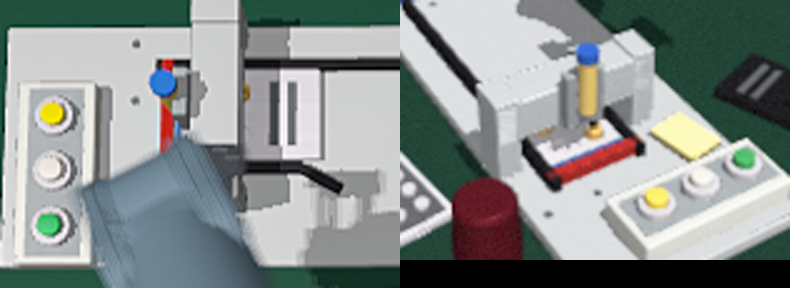

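The carrier hasn't moved since seating, the buttons are back up, the note pad is in place and the arm is clear of everything. Handing in.

```bash
python3 -c "
from station import job_done
print(job_done())"
```

```text
the job is handed in; nothing more can be done
None
```

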